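# Swap the walled-in driver on a three-bay mounting base

### The job

The low finned driver in the middle bay of the mounting base is faulty, but the contactor and the relay module stand so close on either side that it cannot be gripped: stand those two on the black rubber mat, put the faulty driver into the grey returns tray and seat the taller finned driver, which stands on the bare bench in front of the base, in the middle bay while the two are still on the mat. Then put the contactor and the relay module each back into the bay it came from, so that everything stands upright and fully seated. Set the devices down without dropping them and do not disturb the glue bottle or the multimeter.

Things in the scene. Friction and masses are not known exactly. Their poses are not given: they have to be found in the camera images.
- base: fixed mounting base: black block 119 x 198 mm on a 135 x 226 mm metal sub-plate. Origin: centre of its underside, on the bench; y along the row of three bays, x across. Bay floors 8 mm, rims 18 mm above the bench (terminal blocks 22 mm). Middle bay at the origin, 109 (x) by 66 mm (y); outer bays at y = +66 and -66 mm, each 74 (x) by 56 mm (y), holding contactor and relay, either way round
- contactor: blue contactor block, orange plunger on top, 0.25 to 0.4 kg. Body 46 mm (its x) by 56 mm (its y), 60 mm high; above it a cap 30 x 50 mm to 68 mm, plunger to 75 mm. Origin: underside, the body's centre 1 mm from it along +x; z up. At the start its x lies along the row of bays: its faces 56 mm apart are free for the fingers
- relay: dark grey relay module, black terminals on top, 0.22 kg. Body 45 mm (its x) by 62 mm (its y), 48 mm high (terminals to 52 mm). Origin: underside, the body's centre 1 mm from it along +x; z up. At the start its x lies along the row of bays: its faces 62 mm apart are free for the fingers
- old_driver: the faulty driver: light, bare aluminium block with fins all round and a white potted top, the lower of the two, 97 mm (its x) by 56 mm (its y), 66 mm high, 0.34 kg; at the start in the middle bay, its x along the base's x, 15 mm from each neighbour. Origin: centre of the underside, z up. To be gripped across its 56 mm
- new_driver: the sound driver: light, bare aluminium block with fins all round and a white potted top, the taller of the two, 97 mm (its x) by 56 mm (its y), 78 mm high, 0.26 to 0.43 kg; alone on the bare bench between base and robot at the start. Origin: centre of the underside, z up. To be gripped across its 56 mm; in the bay its x lies along the base's x, either end forward
- mat: black ribbed rubber mat, fixed, 120 mm (its x) by 170 mm (its y), 3 mm thick, empty at the start. Origin: centre of the underside. The side area: room for the contactor and the relay module side by side along its y
- tray: grey plastic returns tray, fixed, open above, empty at the start: 140 mm (its x) by 150 mm (its y) outside, walls 3 mm with a 6 mm round rim, 31 mm high, floor 3 mm above the bench. Origin: centre of the underside
- glue: bystander: pale blue glue bottle with a white cap, diameter 61 mm, 214 mm high, standing on the brown work mat on the right. Origin: centre of the underside
- meter: bystander: handheld multimeter lying on its back on the brown work mat, 147 x 74 x 42 mm, to the right of the base. Origin: centre of the underside

How it is judged:
On the way, in this order (a step that is already met when the one before it is completed fails the run):
1. The contactor and the relay module stand released on the mat, the faulty driver still in its bay (x of contactor in the frame of mat between -0.045 and 0.045 m and y of contactor in the frame of mat between -0.075 and 0.075 m and z of each of contactor, relay in the frame of mat below 0.008 m and angle between each of contactor, relay's own z axis and vertical below 0.1 rad and x of relay in the frame of mat between -0.045 and 0.045 m and y of relay in the frame of mat between -0.075 and 0.075 m and linear speed of each of contactor, relay below 0.02 m/s and contact force between the fingers and contactor below 0.2 N and contact force between the fingers and relay below 0.2 N and distance of old_driver from where it was at the start of the episode below 0.012 m), for 0.2 s.
2. The faulty driver stands released in the returns tray, the other two still on the mat (x of old_driver in the frame of tray between -0.05 and 0.05 m and y of old_driver in the frame of tray between -0.055 and 0.055 m and z of old_driver in the frame of tray below 0.01 m and angle between each of old_driver, contactor, relay's own z axis and vertical below 0.1 rad and linear speed of old_driver below 0.02 m/s and contact force between the fingers and old_driver below 0.2 N and x of contactor in the frame of mat between -0.045 and 0.045 m and y of contactor in the frame of mat between -0.075 and 0.075 m and z of each of contactor, relay in the frame of mat below 0.008 m and x of relay in the frame of mat between -0.045 and 0.045 m and y of relay in the frame of mat between -0.075 and 0.075 m), for 0.2 s.
3. The taller driver is seated in the middle bay and released, the other two still on the mat (x of new_driver in the frame of base between -0.01 and 0.01 m and y of new_driver in the frame of base between -0.009 and 0.009 m and z of new_driver in the frame of base below 0.012 m and angle between each of new_driver, contactor, relay's own z axis and vertical below 0.1 rad and linear speed of new_driver below 0.02 m/s and contact force between the fingers and new_driver below 0.2 N and x of contactor in the frame of mat between -0.045 and 0.045 m and y of contactor in the frame of mat between -0.075 and 0.075 m and z of each of contactor, relay in the frame of mat below 0.008 m and x of relay in the frame of mat between -0.045 and 0.045 m and y of relay in the frame of mat between -0.075 and 0.075 m), for 0.2 s.
At the end, for the whole second after the job is handed in: Contactor and relay module back in their own bays (14 mm), taller driver in the middle bay (10 mm across, 9 mm along the row), each within 4 mm of the bay floor; faulty driver on the floor of the tray (origin within 50 x 55 mm of its centre); all upright within 0.1 rad, released, at rest (distance of each of contactor, relay from where it was at the start of the episode below 0.014 m and z of each of contactor, relay, new_driver in the frame of base below 0.012 m and angle between each of contactor, relay, old_driver, new_driver's own z axis and vertical below 0.1 rad and x of old_driver in the frame of tray between -0.05 and 0.05 m and y of old_driver in the frame of tray between -0.055 and 0.055 m and z of old_driver in the frame of tray below 0.01 m and x of new_driver in the frame of base between -0.01 and 0.01 m and y of new_driver in the frame of base between -0.009 and 0.009 m and linear speed of each of contactor, relay, old_driver, new_driver below 0.01 m/s); the robot touches nothing.
It fails at once if a bystander is disturbed: the glue bottle or the multimeter moved more than 30 mm, or the bottle tipped (distance of any of glue, meter from where it was at the start of the episode above 0.03 m or angle between glue's own z axis and vertical above 0.3 rad).
It fails at once if a device is dropped: it moves faster than 0.6 m/s out of the fingers (a fall of about 18 mm) ((linear speed of contactor above 0.6 m/s and contact force between the fingers and contactor below 0.5 N) or (linear speed of relay above 0.6 m/s and contact force between the fingers and relay below 0.5 N) or (linear speed of old_driver above 0.6 m/s and contact force between the fingers and old_driver below 0.5 N) or (linear speed of new_driver above 0.6 m/s and contact force between the fingers and new_driver below 0.5 N)).
It also fails if it takes over 144 s, if anything falls off the work surface, if the arm or the gripper's body presses on something with over 40 N, if the wrist force passes 120 N, or if a joint passes its speed limit or range.

### The arm

A 6-joint arm with a two-finger parallel gripper is mounted at the origin on a cart in front of the work surface, level with it; the furniture and walls round the work are solid. World frame = base frame: x ahead of the robot, y to its left, z up, the work surface at z = 0. Lengths are in m, angles in rad, forces in N, time in s.
With the tool pointing down it reaches from about 0.3 to 0.775 m from the base axis. Payload 14.6 kg.
Tool frame: the origin (TCP) lies on the mounting face of the last link; the fingertips stand 199 mm ahead of it and the grasp point (between the pads) lies 180 mm ahead of it; z points along the fingers, y is the line along which they close (so a half turn about z gives the same grasp; the last joint's range is limited). The gripper opens to 94 mm and grips with 3 to 60 N. Pads are 16 mm wide; open, the fingers measure 119 mm over their backs; the gripper's body (75 mm by 177 mm) begins 78 mm behind the grasp point.
Start: joints at [-1.352, 0.3, 1.521, -0, 1.321, -0.067], TCP at [0.155, -0.528, 0.405] pointing down, gripper open.
Joint ranges: [-3.03, 3.03], [-0.79, 2.21], [0.23, 2.52], [-1.04, 4.18], [0, 3.07], [-2.55, 2.55]. Speed limits (rad/s): [2.22, 2.22, 2.57, 3.14, 3.14, 3.14].

### API

Orientations are given as [roll, pitch, yaw] about the fixed x, y, z axes, in that order (R = Rz(yaw) Ry(pitch) Rx(roll)).
In Python, from station import telemetry, cams, workorder, finder gives the robot as it stands.
- The arm moves only by the tool jog_arm, never from a script. Its argument "rows" is a list of rows, each an object with "gripper": the finger opening in m, from 0 to 0.094; "slide": the shift along the tool's x, y, z in m, a list of three; "spin": the turn about the tool's z in rad. In form: [{"gripper": gripper, "slide": [tx, ty, tz], "spin": spin}, ...]. A call has 1 to 8 rows; each row is the pose to reach, as a shift and turn from the pose commanded when the call began, along the tool's axes at that moment; what a row does not reach only later rows make up. A row lasts 1/10 s, in which the tool goes at most 50 mm and 8.59 degrees, less where a joint would pass 70% of its speed; a pose out of reach is approached as far as the arm can. A call with a gripper value outside its range is refused whole. The fingers move at their own pace and stop on an object; "squeeze" is the grip in N (left out, the last holds). Time passes only in rows, so rows that repeat a pose let the fingers close. It gives the time, the measured TCP pose, the force, the opening and the grip force at its end, in the units of the state.
- telemetry.get_obs(): the state, without advancing time (a new reading comes with each control period).
- cams.camera(name): name is "scene" or "top" or "wrist"; returns (picture, depth): 420x560x3 uint8, red, green, blue; 420x560 float32, m along the optical axis (not along the pixel's ray), 0 where there is no reading.
- cams.camera_info(name): a dict with "camera_matrix" (3x3 intrinsics, pixels), "k1" (the pictures are not rectified: a ray, as slopes to the right and down, at radius r is drawn at 1 + k1 r^2 times it, then the intrinsics apply), "R" (3x3) and "t" (3): a world point X has camera coordinates R X + t; the wrist camera has in their place "tool_from_camera" (4x4, takes a point from camera to tool coordinates, whose origin is the TCP and whose axes are the flange's). Camera axes: x right, y down, z forward; pixel columns grow to the right and rows downward; lengths in m; the calibration is good to about 2 mm. A picture is of the moment at which its call begins: read the wrist's pose just before it. camera_info takes no time and is no camera call.
- workorder.hand_in(): hands the job in; it is judged then, once.
Trained networks look in the newest picture that a camera, given by its name, has taken for a name from the list of things; names that differ only in an ending like _2 or _b are one class to them, and where a whole thing is asked for, a point or a joint stands for the part that bears it (a point fixed in the world has none). Each returns a list of dicts, best first, with "confidence" (0 to 1); they miss things now and then, are a little off and sometimes report something else, mostly with a low value. They report only what shows in the picture. A call takes as long as a camera call.
- finder.find_in(target, camera): "point" ([x, y, z] in m, in world coordinates, good to about 4 mm: the middle of the surface that is visible of it).
- finder.masks_of(target, camera): "region" (420x560 bool, what is visible of it).
The state is a dict: "time_s": time; "qpos": joint angles; "joint_vel": joint speeds; "tau": joint torques, N m; "ee_pos": TCP position; "eef_rot": TCP orientation; "force": force on the tool from outside, world axes, zero at the start; "moment": the same for the moment, N m; "grip_width": finger opening in m; "grip_force": force on a finger pad.
Only numpy, scipy, OpenCV 4.12 (cv2) and the standard library are available. Lean on these libraries where they do the work, as an engineer would, in place of code of your own. Each camera call takes 0.05 s, during which the arm holds its last target. There are 200 camera calls.

## Working session

There is one attempt and no reset: what is moved stays moved. The work goes in short steps, Python scripts to look and compute and a tool call to move; the robot and the scene stay as the last step left them, time stands still between calls to the robot, and variables do not carry over. Pictures are saved under pics/ and viewed, at most 14 in all, crops included, and the job is handed in when it is done.

Besides the shell and the picture viewer there is one more tool, called after "Request:" as name(argument=value, ...) on one line, values as JSON. jog_arm: Moves the arm, as the interface text tells. Its arguments: {"type":"object","properties":{"rows":{"type":"array","items":{"type":"object","properties":{"gripper":{"type":"number"},"slide":{"type":"array","items":{"type":"number"}},"spin":{"type":"number"}}}},"squeeze":{"type":"number"}},"required":["rows"]}

```bash
ls; mkdir -p pics; cat > h.py <<'E'
import numpy as np, cv2
from station import telemetry, cams, workorder, finder
from scipy.spatial.transform import Rotation as Ro
def tool():
    o=telemetry.get_obs(); T=np.eye(4); T[:3,:3]=Ro.from_euler('xyz',o['eef_rot']).as_matrix(); T[:3,3]=o['ee_pos']; return T,o
def cloud(name):
    T,o=tool(); im,d=cams.camera(name); c=cams.camera_info(name); K=np.array(c['camera_matrix'])
    v,u=np.mgrid[:420,:560]; xd=(u-K[0,2])/K[0,0]; yd=(v-K[1,2])/K[1,1]; x,y=xd.copy(),yd.copy()
    for _ in range(8):
        s=1+c['k1']*(x*x+y*y); x,y=xd/s,yd/s
    P=np.stack([x*d,y*d,d],-1)
    if 'R' in c: W=(P-np.array(c['t']))@np.array(c['R'])
    else:
        M=T@np.array(c['tool_from_camera']); W=P@M[:3,:3].T+M[:3,3]
    W[d==0]=np.nan; return im,W
def save(n,im): cv2.imwrite('pics/'+n+'.png',im[:,:,::-1])
E
python3 - <<'E'
from h import *
o=telemetry.get_obs(); print({k:np.round(v,3) for k,v in o.items()})
for cam in ['top','scene']:
    im,W=cloud(cam); save(cam+'0',im); np.savez('/tmp/'+cam,im=im,W=W)
    for t in ['base','contactor','relay','old_driver','new_driver','mat','tray','glue','meter']:
        for r in finder.find_in(t,cam)[:2]: print(cam,t,np.round(r['point'],3),round(r['confidence'],2))
E
```

```text
pics
{'time_s': np.float64(0.0), 'qpos': array([-1.352,  0.3  ,  1.522, -0.   ,  1.321, -0.067]), 'joint_vel': array([-0.   ,  0.   ,  0.001, -0.001,  0.002,  0.001]), 'tau': array([-3.0000e-03, -5.3181e+01, -3.5273e+01,  7.1000e-02,  2.4000e-02,
       -0.0000e+00]), 'ee_pos': array([ 0.155, -0.528,  0.404]), 'eef_rot': array([-3.14 , -0.   ,  0.286]), 'force': array([-0.444,  0.201,  0.46 ]), 'moment': array([-0.028, -0.034, -0.001]), 'grip_force': np.float64(0.0), 'grip_width': np.float64(0.094)}
top base [ 0.626 -0.011  0.008] 0.97
top base [0.653 0.08  0.068] 0.32
top contactor [0.655 0.081 0.064] 0.69
top relay [ 0.643 -0.046  0.059] 0.67
top relay [0.443 0.017 0.006] 0.37
top old_driver [0.642 0.019 0.07 ] 0.9
top new_driver [0.432 0.197 0.069] 0.9
top mat [ 0.447 -0.187  0.003] 0.95
top tray [0.444 0.017 0.004] 0.88
top glue [ 0.533 -0.442  0.167] 0.85
top meter [ 0.658 -0.366  0.031] 0.59
scene base [ 0.608 -0.056  0.008] 0.87
scene contactor [0.658 0.073 0.072] 0.62
scene relay [ 0.645 -0.065  0.043] 0.84
scene old_driver [ 0.64  -0.001  0.073] 0.93
scene old_driver [ 0.529 -0.471  0.133] 0.31
scene new_driver [0.454 0.189 0.07 ] 0.78
scene new_driver [ 0.445 -0.196  0.   ] 0.43
scene mat [ 0.446 -0.194  0.003] 0.91
scene tray [0.458 0.006 0.007] 0.98
scene glue [ 0.525 -0.473  0.131] 0.88
scene meter [ 0.69  -0.388  0.031] 0.69
scene meter [0.654 0.073 0.073] 0.56
```

View pics/top0.png

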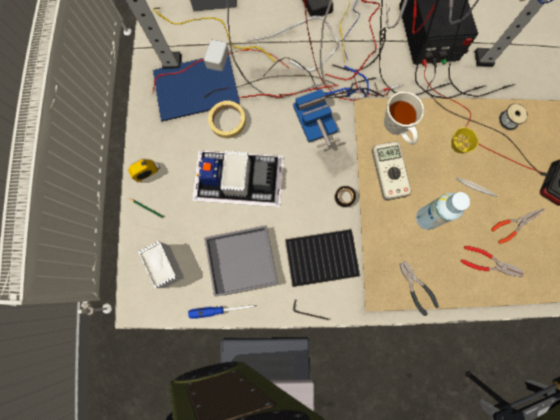

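View pics/scene0.png

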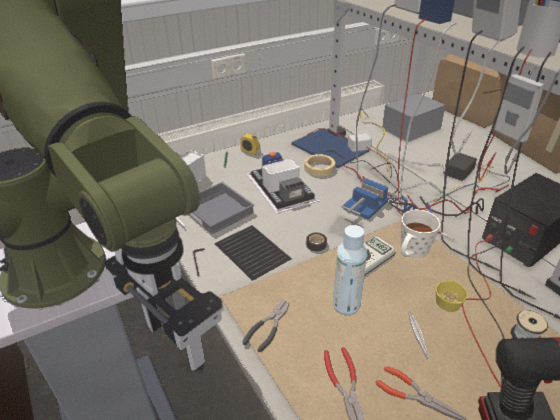

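```bash
python3 - <<'E'
from h import *
for cam in ['top','scene']:
    z=np.load('/tmp/%s.npz'%cam); W=z['W']
    cams.camera(cam)
    for t,zl in [('contactor',.05),('relay',.035),('old_driver',.055),('new_driver',.06),('mat',0.0),('tray',.02),('base',0.003),('base',.012)]:
        rs=finder.masks_of(t,cam)
        if not rs: print(cam,t,'none'); continue
        m=rs[0]['region']; p=W[m]; p=p[~np.isnan(p).any(1)]; zh={'mat':.012,'tray':.05,'base':.03}.get(t,.1)
        if t=='base' and zl<.01: zh=.03
        p=p[(p[:,2]>zl)&(p[:,2]<zh)]
        if len(p)<20: print(cam,t,zl,'few');continue
        (c,s,a)=cv2.minAreaRect(p[:,:2].astype(np.float32)*1000)
        print(cam,t,zl,round(rs[0]['confidence'],2),len(p),'ctr',np.round(c,1),'size',np.round(s,1),'ang',round(a,1),'ztop',np.round(np.percentile(p[:,2],[10,50,95])*1000,1))
E
```

```text
top contactor 0.05 0.83 416 ctr [660.7  83.3] size [44.8 52.2] ang 87.7 ztop [59.9 73.8 83.7]
top relay 0.035 0.7 440 ctr [650.4 -45.3] size [43.  60.3] ang 84.7 ztop [51.1 55.8 60.3]
top old_driver 0.055 0.56 893 ctr [653.4  19.9] size [54.7 97.3] ang 84.8 ztop [68.6 71.8 75.6]
top new_driver 0.06 0.76 1029 ctr [432.7 199.8] size [98.7 56.6] ang 26.2 ztop [68.3 71.9 79. ]
top mat 0.0 0.92 3122 ctr [ 446.6 -189.2] size [118.4 170.9] ang 7.7 ztop [1.4 3.4 6.2]
top tray 0.02 0.62 613 ctr [441.7  10.5] size [145.9 154.8] ang 10.5 ztop [26.7 30.6 33.7]
top base 0.003 0.71 1717 ctr [654.8  19.8] size [224.6 135.3] ang 84.5 ztop [ 4.1 16.2 23.4]
top base 0.012 0.71 1023 ctr [655.3  20.2] size [197.7 120.8] ang 84.6 ztop [15.3 19.3 24.1]
scene contactor 0.05 0.76 155 ctr [659.   81.7] size [38.2 50.2] ang 84.5 ztop [64.8 73.2 82.1]
scene relay 0.035 0.93 309 ctr [650.2 -48.1] size [48.7 61.5] ang 84.7 ztop [39.4 54.1 59.6]
scene old_driver 0.055 0.85 537 ctr [655.6  26.4] size [ 94.5 103.6] ang 69.1 ztop [60.  71.  75.4]
scene new_driver 0.06 0.94 258 ctr [444.8 203.9] size [72.8 59. ] ang 29.9 ztop [66.3 73.  79.7]
scene mat 0.0 0.89 2135 ctr [ 446.7 -189.5] size [122.5 177.3] ang 8.0 ztop [1.3 3.  5.4]
scene tray 0.02 0.61 447 ctr [440.7   9.9] size [147.1 159. ] ang 10.0 ztop [21.3 28.2 32.6]
scene base 0.003 0.92 710 ctr [651.3  17.1] size [227.3 131. ] ang 86.3 ztop [ 4.1 13.8 23.5]
scene base 0.012 0.92 396 ctr [655.4  18.1] size [202.6 122.3] ang 84.8 ztop [13.7 18.5 24. ]
```

The top view shows the base at about (238,177) px with the contactor (208,168), faulty driver (234,172) and relay (265,172). The new driver is at (157,263), the tray at (241,260) and the mat at (322,257). The scene view agrees, with the glue bottle at (350,280) clear of the route. Next I move above the base for a close look with the wrist camera.

```bash
cat >> h.py <<'E'
def plan(p,psi=None,lab=''):
    T,o=tool(); y0=o['eef_rot'][2]; psi=y0 if psi is None else np.radians(psi)
    s=T[:3,:3].T@(np.array(p)-o['ee_pos']); sp=-((psi-y0+np.pi)%(2*np.pi)-np.pi)
    print(lab,'slide',np.round(s,4),'spin',round(sp,4),'rows',round(max(np.linalg.norm(s)/.05,abs(sp)/.15),1))
def fit(W,m,zl,zh):
    p=W[m]; p=p[~np.isnan(p).any(1)]; p=p[(p[:,2]>zl)&(p[:,2]<zh)]
    c,s,a=cv2.minAreaRect(p[:,:2].astype(np.float32)*1000); return len(p),np.round(c,1),np.round(s,1),round(a,1),np.round(np.percentile(p[:,2],[10,50,95])*1000,1)
E
python3 - <<'E'
from h import *
print(np.round(cams.camera_info('wrist')['tool_from_camera'],3), np.round(cams.camera_info('wrist')['camera_matrix'],0))
plan([.60,.02,.44],84.8)
E
```

```text
[[-0.    -0.962 -0.272  0.079]
 [ 1.     0.    -0.    -0.   ]
 [ 0.    -0.272  0.962  0.02 ]
 [ 0.     0.     0.     1.   ]] [[307.   0. 278.]
 [  0. 307. 210.]
 [  0.   0.   1.]]
 slide [ 0.5813 -0.4    -0.0354] spin -1.1942 rows 14.1
```

Request:
jog_arm(rows=[{"gripper":0.094,"slide":[0.04,-0.027,-0.035],"spin":-0.15},{"gripper":0.094,"slide":[0.08,-0.055,-0.035],"spin":-0.3},{"gripper":0.094,"slide":[0.12,-0.083,-0.035],"spin":-0.45},{"gripper":0.094,"slide":[0.16,-0.11,-0.035],"spin":-0.6},{"gripper":0.094,"slide":[0.2,-0.138,-0.035],"spin":-0.75},{"gripper":0.094,"slide":[0.24,-0.165,-0.035],"spin":-0.9},{"gripper":0.094,"slide":[0.28,-0.193,-0.035],"spin":-1.05},{"gripper":0.094,"slide":[0.32,-0.22,-0.035],"spin":-1.194}], squeeze=25)

```text
time_s: 2.7
ee_pos: [0.4009, -0.2244, 0.44]
eef_rot: [3.141, 0.0, 1.486]
force: [0.5, -0.1, 0.1]
grip_width: 0.0939
grip_force: 0.0
```

```bash
python3 - <<'E'
from h import *
plan([.60,.02,.44],84.8)
E
```

```text
slide [0.2604 0.1777 0.    ] spin 0.006 rows 6.3
```

Request:
jog_arm(rows=[{"gripper":0.094,"slide":[0.26,0.178,0],"spin":0},{"gripper":0.094,"slide":[0.26,0.178,0],"spin":0},{"gripper":0.094,"slide":[0.26,0.178,0],"spin":0},{"gripper":0.094,"slide":[0.26,0.178,0],"spin":0},{"gripper":0.094,"slide":[0.26,0.178,0],"spin":0},{"gripper":0.094,"slide":[0.26,0.178,0],"spin":0},{"gripper":0.094,"slide":[0.26,0.178,0],"spin":0},{"gripper":0.094,"slide":[0.26,0.178,0],"spin":0}])

```text
time_s: 3.5
ee_pos: [0.6018, 0.0181, 0.4388]
eef_rot: [-3.141, -0.0, 1.482]
force: [-0.7, -1.2, 0.1]
grip_width: 0.094
grip_force: 0.0
```

```bash
python3 - <<'E'
from h import *
T,o=tool(); print(o['time_s'],np.round(o['ee_pos'],4),np.round(np.degrees(o['eef_rot']),2))
im,W=cloud('wrist'); save('w1',im); np.savez('/tmp/w1',im=im,W=W)
for t,zl,zh in [('contactor',.05,.072),('relay',.035,.07),('old_driver',.055,.09),('base',.012,.03),('base',.003,.03),('tray',.02,.04),('mat',0,.01),('new_driver',.06,.1)]:
    r=finder.masks_of(t,'wrist')
    if r and r[0]['region'].sum()>50: print(t,round(r[0]['confidence'],2),*fit(W,r[0]['region'],zl,zh))
E
```

```text
3.5 [0.6018 0.0181 0.4388] [-1.7994e+02 -1.0000e-02  8.4940e+01]
contactor 0.92 720 [664.9  86.3] [42.3 54.7] 85.2 [65.1 67.5 69.7]
relay 0.71 1764 [653.  -44.2] [43.5 60.3] 84.5 [48.6 55.5 59.3]
old_driver 0.92 4090 [656.   21.4] [55.9 97.1] 84.9 [69.6 71.5 74.5]
base 0.85 3730 [657.7  19.8] [197.4 119.8] 84.8 [16.5 18.4 22.9]
base 0.85 6025 [657.5  21. ] [223.4 134.4] 84.9 [ 3.7 17.  22.6]
tray 0.9 2298 [442.8  10.9] [146.7 155.7] 10.3 [23.7 29.7 31.5]
mat 0.91 2570 [ 448.8 -190.8] [120.5 174.8] 7.8 [1.7 2.7 3.9]
new_driver 0.67 5860 [433.4 200.6] [98.5 57. ] 25.9 [68.7 71.2 78. ]
```

View pics/w1.png

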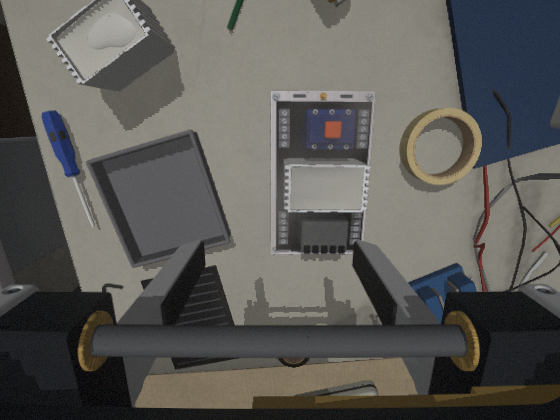

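The wrist view shows the base upright at (323,175) px with the contactor (333,130), old driver (327,187) and relay (325,232). The fits agree with the top camera to about 2–3 mm. I go for the contactor now.

```bash
python3 - <<'E'
from h import *
plan([.6632,.0856,.30],84.85)
E
```

```text
slide [0.0753 0.0558 0.14  ] spin -0.002 rows 3.4
```

Request:
jog_arm(rows=[{"gripper":0.094,"slide":[0.04,0.028,0],"spin":0},{"gripper":0.094,"slide":[0.075,0.056,0.02],"spin":0},{"gripper":0.094,"slide":[0.075,0.056,0.06],"spin":0},{"gripper":0.094,"slide":[0.075,0.056,0.1],"spin":0},{"gripper":0.094,"slide":[0.075,0.056,0.14],"spin":0},{"gripper":0.094,"slide":[0.075,0.056,0.14],"spin":0},{"gripper":0.094,"slide":[0.075,0.056,0.14],"spin":0}])

```text
time_s: 4.65
ee_pos: [0.6638, 0.0858, 0.3008]
eef_rot: [3.141, -0.0, 1.48]
force: [-0.1, -0.2, 0.4]
grip_width: 0.0939
grip_force: 0.0
```

```bash
python3 - <<'E'
from h import *
im,W=cloud('wrist'); save('w2',im)
for t,zl,zh in [('contactor',.05,.072),('relay',.035,.07),('old_driver',.055,.09),('base',.012,.03)]:
    r=finder.masks_of(t,'wrist')
    if r and r[0]['region'].sum()>50: print(t,round(r[0]['confidence'],2),*fit(W,r[0]['region'],zl,zh))
plan([.6632,.0856,.229],84.85)
E
```

```text
contactor 0.87 1648 [664.8  86.7] [44.8 54.1] 84.8 [57.4 67.1 70.1]
relay 0.76 1925 [652.5 -50.4] [33.1 60.1] 84.8 [55.  55.9 59.5]
old_driver 0.78 6472 [656.7  37.5] [56. 98.] 86.5 [63.9 71.2 74.3]
base 0.57 4982 [657.   20.3] [199.1 119.9] 84.7 [16.3 18.  22.7]
 slide [-0.0004 -0.0007  0.0727] spin -0.0012 rows 1.5
```

View pics/w2.png

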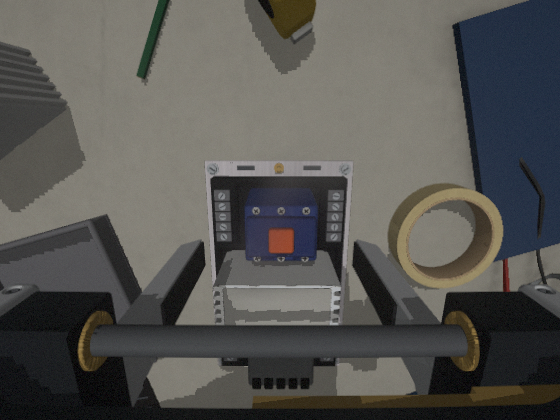

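The contactor at (281,225) px is centred between the fingers, so I descend and grip.

Request:
jog_arm(rows=[{"gripper":0.094,"slide":[0,0,0.04],"spin":0},{"gripper":0.094,"slide":[0,0,0.065],"spin":0},{"gripper":0.094,"slide":[0,0,0.072],"spin":0},{"gripper":0.094,"slide":[0,0,0.072],"spin":0},{"gripper":0.08,"slide":[0,0,0.072],"spin":0},{"gripper":0.065,"slide":[0,0,0.072],"spin":0},{"gripper":0.04,"slide":[0,0,0.072],"spin":0},{"gripper":0.04,"slide":[0,0,0.072],"spin":0}], squeeze=30)

```text
time_s: 5.7
ee_pos: [0.6636, 0.086, 0.2284]
eef_rot: [3.141, -0.0, 1.48]
force: [0.2, 0.3, 0.4]
grip_width: 0.0652
grip_force: 0.0
```

Request:
jog_arm(rows=[{"gripper":0.04,"slide":[0,0,0],"spin":0},{"gripper":0.04,"slide":[0,0,0],"spin":0},{"gripper":0.04,"slide":[0,0,0],"spin":0},{"gripper":0.04,"slide":[0,0,0],"spin":0}])

```text
time_s: 6.1
ee_pos: [0.6637, 0.086, 0.2281]
eef_rot: [3.141, -0.0, 1.48]
force: [2.3, -0.2, 4.6]
grip_width: 0.056
grip_force: 30.0
```

Request:
jog_arm(rows=[{"gripper":0.04,"slide":[0,0,-0.01],"spin":0},{"gripper":0.04,"slide":[0,0,-0.04],"spin":0},{"gripper":0.04,"slide":[0,0,-0.07],"spin":0},{"gripper":0.04,"slide":[0,0,-0.1],"spin":0},{"gripper":0.04,"slide":[-0.02,-0.015,-0.1],"spin":0},{"gripper":0.04,"slide":[-0.05,-0.04,-0.1],"spin":0},{"gripper":0.04,"slide":[-0.085,-0.068,-0.1],"spin":0},{"gripper":0.04,"slide":[-0.12,-0.096,-0.1],"spin":0}])

```text
time_s: 6.9
ee_pos: [0.5554, -0.0256, 0.3276]
eef_rot: [-3.14, -0.0, 1.48]
force: [0.9, -1.2, -2.9]
grip_width: 0.0558
grip_force: 30.0
```

Request:
jog_arm(rows=[{"gripper":0.04,"slide":[-0.035,-0.028,0],"spin":0},{"gripper":0.04,"slide":[-0.07,-0.056,0],"spin":0},{"gripper":0.04,"slide":[-0.1,-0.08,0],"spin":0},{"gripper":0.04,"slide":[-0.12,-0.096,0.005],"spin":0},{"gripper":0.04,"slide":[-0.135,-0.103,0.02],"spin":0},{"gripper":0.04,"slide":[-0.135,-0.103,0.05],"spin":0},{"gripper":0.04,"slide":[-0.135,-0.103,0.075],"spin":0},{"gripper":0.04,"slide":[-0.135,-0.103,0.085],"spin":0}])

```text
time_s: 7.7
ee_pos: [0.4415, -0.1498, 0.241]
eef_rot: [-3.138, -0.001, 1.48]
force: [0.9, 0.7, -2.8]
grip_width: 0.0555
grip_force: 30.0
```

```bash
python3 - <<'E'
from h import *
T,o=tool(); print(np.round(o['ee_pos'],4),o['eef_rot'],o['grip_width'],o['grip_force'],o['force'])
plan([.442,-.150,.2235])
im,W=cloud('scene')
for t,zl,zh in [('contactor',.03,.2)]:
    r=finder.masks_of(t,'scene'); m=r[0]['region']; p=W[m]; print(r[0]['confidence'],np.nanpercentile(p,[2,50,98],axis=0).round(3))
E
```

```text
[ 0.4415 -0.1498  0.241 ] [-3.13833304e+00 -1.09139951e-03  1.47952376e+00] 0.055514470248663794 29.999546706676483 [ 0.87612623  0.65837547 -2.82724007]
 slide [-0.0002  0.0005  0.0175] spin -0.0 rows 0.3
0.73 [[ 0.41  -0.175  0.025]
 [ 0.434 -0.169  0.069]
 [ 0.462 -0.14   0.096]]
```

Request:
jog_arm(rows=[{"gripper":0.04,"slide":[0,0,0.008],"spin":0},{"gripper":0.04,"slide":[0,0,0.014],"spin":0},{"gripper":0.04,"slide":[0,0,0.017],"spin":0},{"gripper":0.04,"slide":[0,0,0.017],"spin":0},{"gripper":0.04,"slide":[0,0,0.017],"spin":0}])

```text
time_s: 8.3
ee_pos: [0.4423, -0.1499, 0.2259]
eef_rot: [3.141, 0.0, 1.48]
force: [-0.7, 1.0, -2.5]
grip_width: 0.056
grip_force: 30.0
```

Request:
jog_arm(rows=[{"gripper":0.04,"slide":[0,0,0.001],"spin":0},{"gripper":0.04,"slide":[0,0,0.002],"spin":0},{"gripper":0.04,"slide":[0,0,0.003],"spin":0},{"gripper":0.04,"slide":[0,0,0.003],"spin":0}])

```text
time_s: 8.7
ee_pos: [0.4422, -0.1499, 0.223]
eef_rot: [3.142, 0.0, 1.48]
force: [-3.0, 0.5, 3.8]
grip_width: 0.0556
grip_force: 30.0
```

Request:
jog_arm(rows=[{"gripper":0.06,"slide":[0,0,-0.0005],"spin":0},{"gripper":0.07,"slide":[0,0,-0.0005],"spin":0},{"gripper":0.094,"slide":[0,0,-0.0005],"spin":0},{"gripper":0.094,"slide":[0,0,-0.0005],"spin":0},{"gripper":0.094,"slide":[0,0,-0.0005],"spin":0},{"gripper":0.094,"slide":[0,0,-0.0005],"spin":0},{"gripper":0.094,"slide":[0,0,-0.02],"spin":0},{"gripper":0.094,"slide":[0,0,-0.06],"spin":0}])

```text
time_s: 9.5
ee_pos: [0.4417, -0.1497, 0.2813]
eef_rot: [-3.137, -0.002, 1.48]
force: [0.0, -0.1, 0.9]
grip_width: 0.0938
grip_force: 0.0
```

Request:
jog_arm(rows=[{"gripper":0.094,"slide":[0,0,-0.045],"spin":0},{"gripper":0.094,"slide":[0.025,0.04,-0.05],"spin":0},{"gripper":0.094,"slide":[0.05,0.08,-0.05],"spin":0},{"gripper":0.094,"slide":[0.075,0.12,-0.05],"spin":0},{"gripper":0.094,"slide":[0.1,0.16,-0.05],"spin":0},{"gripper":0.094,"slide":[0.123,0.199,-0.05],"spin":0},{"gripper":0.094,"slide":[0.123,0.199,-0.04],"spin":0},{"gripper":0.094,"slide":[0.123,0.199,-0.02],"spin":0}])

```text
time_s: 10.3
ee_pos: [0.6521, -0.0449, 0.3025]
eef_rot: [3.14, 0.0, 1.481]
force: [-0.3, -0.0, -0.1]
grip_width: 0.0944
grip_force: 0.0
```

```bash
python3 - <<'E'
from h import *
im,W=cloud('wrist'); save('w3',im)
for t,zl,zh in [('relay',.045,.07),('contactor',.04,.068),('base',.012,.03)]:
    r=finder.masks_of(t,'wrist')
    if r and r[0]['region'].sum()>50: print(t,round(r[0]['confidence'],2),*fit(W,r[0]['region'],zl,zh))
im,W=cloud('top'); r=finder.masks_of('contactor','top'); print(r[0]['confidence'],*fit(W,r[0]['region'],.04,.1))
plan([.6518,-.0452,.228],84.8)
E
```

```text
relay 0.92 4161 [652.9 -44.8] [43.1 59.9] 84.6 [54.3 55.7 59.3]
base 0.92 10340 [657.1  20.3] [198.7 120. ] 84.8 [16.4 18.3 22.8]
0.66 434 [ 440.5 -149.9] [46. 53.] 86.4 [61.2 69.5 78.7]
 slide [0.0006 0.0002 0.0759] spin -0.0006 rows 1.5
```

View pics/w3.png

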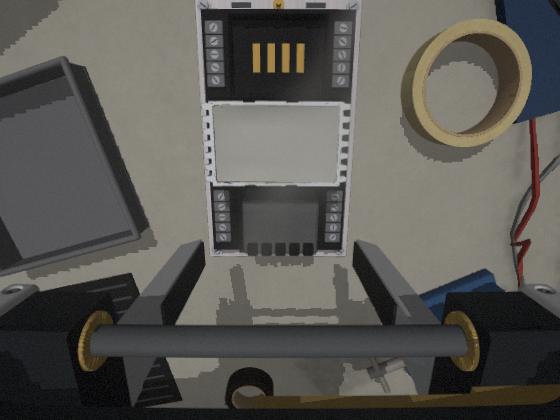

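The relay at (280,220) px is centred between the fingers, and the contactor's bay above it is empty with the contacts visible. I descend and grip.

Request:
jog_arm(rows=[{"gripper":0.094,"slide":[0,0,0.04],"spin":0},{"gripper":0.094,"slide":[0,0,0.068],"spin":0},{"gripper":0.094,"slide":[0,0,0.0755],"spin":0},{"gripper":0.094,"slide":[0,0,0.0755],"spin":0},{"gripper":0.08,"slide":[0,0,0.0755],"spin":0},{"gripper":0.07,"slide":[0,0,0.0755],"spin":0},{"gripper":0.05,"slide":[0,0,0.0755],"spin":0},{"gripper":0.05,"slide":[0,0,0.0755],"spin":0}])

```text
time_s: 11.4
ee_pos: [0.6516, -0.0455, 0.2279]
eef_rot: [3.14, -0.0, 1.48]
force: [4.7, -0.3, 2.3]
grip_width: 0.0658
grip_force: 2.6
```

Request:
jog_arm(rows=[{"gripper":0.05,"slide":[0,0,0],"spin":0},{"gripper":0.05,"slide":[0,0,0],"spin":0},{"gripper":0.05,"slide":[0,0,0],"spin":0},{"gripper":0.05,"slide":[0,0,0],"spin":0}])

```text
time_s: 11.8
ee_pos: [0.6517, -0.0455, 0.2279]
eef_rot: [3.14, 0.0, 1.48]
force: [-0.1, -0.8, 5.0]
grip_width: 0.0615
grip_force: 30.0
```

Request:
jog_arm(rows=[{"gripper":0.05,"slide":[0,0,-0.01],"spin":0},{"gripper":0.05,"slide":[0,0,-0.04],"spin":0},{"gripper":0.05,"slide":[0,0,-0.07],"spin":0},{"gripper":0.05,"slide":[0,0,-0.1],"spin":0},{"gripper":0.05,"slide":[-0.015,-0.014,-0.1],"spin":0},{"gripper":0.05,"slide":[-0.045,-0.04,-0.1],"spin":0},{"gripper":0.05,"slide":[-0.075,-0.068,-0.1],"spin":0},{"gripper":0.05,"slide":[-0.105,-0.095,-0.1],"spin":0}])

```text
time_s: 12.6
ee_pos: [0.5459, -0.1421, 0.3272]
eef_rot: [-3.141, -0.0, 1.48]
force: [0.4, -0.1, -1.7]
grip_width: 0.0616
grip_force: 30.0
```

Request:
jog_arm(rows=[{"gripper":0.05,"slide":[-0.03,-0.027,0],"spin":0},{"gripper":0.05,"slide":[-0.06,-0.054,0],"spin":0},{"gripper":0.05,"slide":[-0.085,-0.076,0],"spin":0},{"gripper":0.05,"slide":[-0.096,-0.086,0.01],"spin":0},{"gripper":0.05,"slide":[-0.096,-0.086,0.035],"spin":0},{"gripper":0.05,"slide":[-0.096,-0.086,0.065],"spin":0},{"gripper":0.05,"slide":[-0.096,-0.086,0.085],"spin":0},{"gripper":0.05,"slide":[-0.096,-0.086,0.095],"spin":0}])

```text
time_s: 13.4
ee_pos: [0.4529, -0.2287, 0.23]
eef_rot: [-3.139, -0.001, 1.48]
force: [0.9, 0.6, -1.8]
grip_width: 0.0618
grip_force: 30.0
```

Request:
jog_arm(rows=[{"gripper":0.05,"slide":[0,0,0.005],"spin":0},{"gripper":0.05,"slide":[0,0,0.008],"spin":0},{"gripper":0.05,"slide":[0,0,0.009],"spin":0},{"gripper":0.05,"slide":[0,0,0.01],"spin":0},{"gripper":0.05,"slide":[0,0,0.01],"spin":0}])

```text
time_s: 13.9
ee_pos: [0.4532, -0.2293, 0.2228]
eef_rot: [3.14, 0.001, 1.48]
force: [-0.5, -0.1, 0.8]
grip_width: 0.0616
grip_force: 30.0
```

Request:
jog_arm(rows=[{"gripper":0.066,"slide":[0,0,-0.0005],"spin":0},{"gripper":0.075,"slide":[0,0,-0.0005],"spin":0},{"gripper":0.094,"slide":[0,0,-0.0005],"spin":0},{"gripper":0.094,"slide":[0,0,-0.0005],"spin":0},{"gripper":0.094,"slide":[0,0,-0.0005],"spin":0},{"gripper":0.094,"slide":[0,0,-0.02],"spin":0},{"gripper":0.094,"slide":[0,0,-0.06],"spin":0},{"gripper":0.094,"slide":[0,0,-0.1],"spin":0}])

```text
time_s: 14.7
ee_pos: [0.4528, -0.2291, 0.323]
eef_rot: [-3.14, -0.001, 1.48]
force: [-0.5, 0.5, 0.5]
grip_width: 0.094
grip_force: 0.0
```

Request:
jog_arm(rows=[{"gripper":0.094,"slide":[0.015,0.01,-0.02],"spin":0.1},{"gripper":0.094,"slide":[0.045,0.03,-0.03],"spin":0.24},{"gripper":0.094,"slide":[0.08,0.054,-0.03],"spin":0.38},{"gripper":0.094,"slide":[0.12,0.08,-0.03],"spin":0.52},{"gripper":0.094,"slide":[0.16,0.107,-0.03],"spin":0.66},{"gripper":0.094,"slide":[0.2,0.134,-0.03],"spin":0.8},{"gripper":0.094,"slide":[0.235,0.158,-0.03],"spin":0.94},{"gripper":0.094,"slide":[0.267,0.179,-0.03],"spin":1.08}])

```text
time_s: 15.5
ee_pos: [0.6565, 0.0224, 0.3519]
eef_rot: [-3.141, 0.0, 0.395]
force: [-0.5, -0.4, 0.7]
grip_width: 0.094
grip_force: 0.0
```

```bash
python3 - <<'E'
from h import *
plan([.656,.0205,.33],-5.2)
im,W=cloud('top')
for t,zl,zh in [('contactor',.04,.1),('relay',.035,.1)]:
    r=finder.masks_of(t,'top'); print(r[0]['confidence'],*fit(W,r[0]['region'],zl,zh))
E
```

```text
slide [-0.0012  0.0015  0.0219] spin 0.4854 rows 3.2
0.78 433 [ 440.3 -149.8] [45.7 52.5] 86.2 [61.3 69.5 78.6]
0.79 456 [ 450.6 -229.3] [46. 57.] 87.2 [48.6 51.6 55.2]
```

Request:
jog_arm(rows=[{"gripper":0.094,"slide":[-0.001,0.001,0],"spin":0.14},{"gripper":0.094,"slide":[-0.001,0.001,0.01],"spin":0.28},{"gripper":0.094,"slide":[-0.001,0.001,0.02],"spin":0.42},{"gripper":0.094,"slide":[-0.001,0.001,0.02],"spin":0.49},{"gripper":0.094,"slide":[-0.001,0.001,0.02],"spin":0.49},{"gripper":0.094,"slide":[-0.001,0.001,0.02],"spin":0.49}])

```text
time_s: 16.25
ee_pos: [0.6547, 0.0184, 0.3325]
eef_rot: [3.142, -0.0, -0.088]
force: [1.5, 1.3, -0.5]
grip_width: 0.0939
grip_force: 0.0
```

```bash
python3 - <<'E'
from h import *
T,o=tool(); print(np.round(o['ee_pos'],4),np.degrees(o['eef_rot'][2]))
im,W=cloud('wrist'); save('w4',im)
for t,zl,zh in [('old_driver',.067,.09),('base',.012,.03),('tray',.02,.04),('new_driver',.06,.1)]:
    r=finder.masks_of(t,'wrist')
    if r and r[0]['region'].sum()>50: print(t,round(r[0]['confidence'],2),*fit(W,r[0]['region'],zl,zh))
plan([.656,.0205,.234],-5.2)
E
```

```text
[0.6547 0.0184 0.3325] -5.016295548400423
old_driver 0.66 7399 [655.7  20.5] [56.1 97.5] 84.5 [70.1 71.7 74.5]
base 0.6 7125 [657.3  20.1] [199.3 119.4] 84.7 [16.1 18.  22.7]
tray 0.77 920 [456.   13.2] [120.6 156.7] 10.1 [21.7 29.5 31.2]
new_driver 0.92 29 [461.7 184.2] [9.8 2.9] 24.9 [60.2 61.1 65.2]
 slide [ 0.0009 -0.0016  0.0983] spin 0.0016 rows 2.0
```

View pics/w4.png

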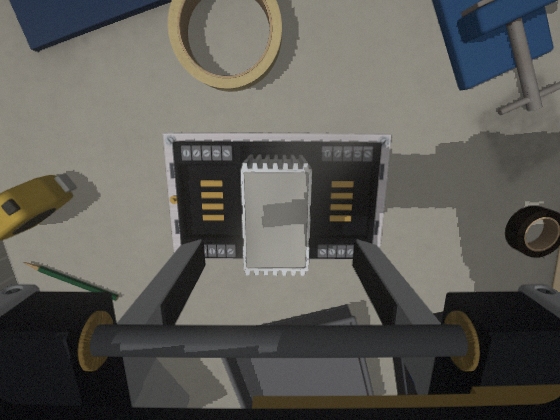

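The old driver at (276,218) px is centred between the fingers with both outer bays empty. I descend and grip it.

Request:
jog_arm(rows=[{"gripper":0.094,"slide":[0.001,-0.001,0.04],"spin":0},{"gripper":0.094,"slide":[0.001,-0.0015,0.08],"spin":0},{"gripper":0.094,"slide":[0.001,-0.0015,0.1],"spin":0},{"gripper":0.094,"slide":[0.001,-0.0015,0.1],"spin":0},{"gripper":0.08,"slide":[0.001,-0.0015,0.1],"spin":0},{"gripper":0.065,"slide":[0.001,-0.0015,0.1],"spin":0},{"gripper":0.04,"slide":[0.001,-0.0015,0.1],"spin":0},{"gripper":0.04,"slide":[0.001,-0.0015,0.1],"spin":0}])

```text
time_s: 17.3
ee_pos: [0.6563, 0.0205, 0.2332]
eef_rot: [-3.141, -0.002, -0.09]
force: [-0.7, 0.8, -0.4]
grip_width: 0.0651
grip_force: 0.0
```

Request:
jog_arm(rows=[{"gripper":0.04,"slide":[0,0,0],"spin":0},{"gripper":0.04,"slide":[0,0,0],"spin":0},{"gripper":0.04,"slide":[0,0,0],"spin":0},{"gripper":0.04,"slide":[0,0,0],"spin":0},{"gripper":0.04,"slide":[0,0,0],"spin":0}])

```text
time_s: 17.8
ee_pos: [0.6562, 0.0205, 0.2326]
eef_rot: [3.142, -0.001, -0.09]
force: [-2.2, -0.9, 6.1]
grip_width: 0.0563
grip_force: 30.0
```

```bash
python3 - <<'E'
from h import *
plan([.4425,.0105,.332],10.2)
E
```

```text
slide [-0.2119  0.0292 -0.0995] spin -0.2682 rows 4.7
```

Request:
jog_arm(rows=[{"gripper":0.04,"slide":[0,0,-0.01],"spin":0},{"gripper":0.04,"slide":[0,0,-0.04],"spin":0},{"gripper":0.04,"slide":[0,0,-0.07],"spin":0},{"gripper":0.04,"slide":[0,0,-0.1],"spin":0},{"gripper":0.04,"slide":[-0.03,0.004,-0.1],"spin":-0.05},{"gripper":0.04,"slide":[-0.07,0.01,-0.1],"spin":-0.12},{"gripper":0.04,"slide":[-0.11,0.016,-0.1],"spin":-0.2},{"gripper":0.04,"slide":[-0.15,0.022,-0.1],"spin":-0.268}])

```text
time_s: 18.6
ee_pos: [0.5029, 0.0121, 0.332]
eef_rot: [-3.141, 0.001, 0.181]
force: [0.5, 0.3, -3.0]
grip_width: 0.056
grip_force: 30.0
```

```bash
python3 - <<'E'
from h import *
plan([.4425,.0105,.234],10.2)
E
```

```text
slide [-0.0597 -0.0093  0.0981] spin 0.0031 rows 2.3
```

Request:
jog_arm(rows=[{"gripper":0.04,"slide":[-0.04,-0.006,0],"spin":0},{"gripper":0.04,"slide":[-0.06,-0.009,0.015],"spin":0},{"gripper":0.04,"slide":[-0.06,-0.009,0.045],"spin":0},{"gripper":0.04,"slide":[-0.06,-0.009,0.075],"spin":0},{"gripper":0.04,"slide":[-0.06,-0.009,0.095],"spin":0},{"gripper":0.04,"slide":[-0.06,-0.009,0.1],"spin":0},{"gripper":0.04,"slide":[-0.06,-0.009,0.102],"spin":0},{"gripper":0.04,"slide":[-0.06,-0.009,0.102],"spin":0}])

```text
time_s: 19.4
ee_pos: [0.4444, 0.0104, 0.2309]
eef_rot: [3.141, -0.001, 0.178]
force: [0.5, 0.2, -2.4]
grip_width: 0.056
grip_force: 30.0
```

Request:
jog_arm(rows=[{"gripper":0.04,"slide":[0,0,0.001],"spin":0},{"gripper":0.04,"slide":[0,0,0.002],"spin":0},{"gripper":0.04,"slide":[0,0,0.002],"spin":0}])

```text
time_s: 19.7
ee_pos: [0.4442, 0.0104, 0.2285]
eef_rot: [3.141, -0.001, 0.178]
force: [-0.1, 0.5, -3.6]
grip_width: 0.0559
grip_force: 30.0
```

Request:
jog_arm(rows=[{"gripper":0.04,"slide":[0,0,0.001],"spin":0},{"gripper":0.04,"slide":[0,0,0.0015],"spin":0},{"gripper":0.04,"slide":[0,0,0.0015],"spin":0}])

```text
time_s: 20.0
ee_pos: [0.4442, 0.0104, 0.2276]
eef_rot: [3.141, -0.0, 0.178]
force: [-6.3, -0.1, 13.9]
grip_width: 0.0557
grip_force: 30.0
```

Request:
jog_arm(rows=[{"gripper":0.06,"slide":[0,0,-0.0005],"spin":0},{"gripper":0.07,"slide":[0,0,-0.0005],"spin":0},{"gripper":0.09,"slide":[0,0,-0.0005],"spin":0},{"gripper":0.094,"slide":[0,0,-0.0005],"spin":0},{"gripper":0.094,"slide":[0,0,-0.0005],"spin":0},{"gripper":0.094,"slide":[0,0,-0.02],"spin":0},{"gripper":0.094,"slide":[0,0,-0.06],"spin":0},{"gripper":0.094,"slide":[0,0,-0.1],"spin":0}])

```text
time_s: 20.8
ee_pos: [0.4439, 0.0104, 0.3276]
eef_rot: [-3.141, 0.002, 0.178]
force: [-1.0, 0.1, 0.8]
grip_width: 0.0941
grip_force: 0.0
```

Request:
jog_arm(rows=[{"gripper":0.094,"slide":[0,-0.01,-0.02],"spin":-0.05},{"gripper":0.094,"slide":[0.005,-0.05,-0.02],"spin":-0.1},{"gripper":0.094,"slide":[0.01,-0.09,-0.02],"spin":-0.15},{"gripper":0.094,"slide":[0.015,-0.13,-0.02],"spin":-0.2},{"gripper":0.094,"slide":[0.02,-0.17,-0.02],"spin":-0.25},{"gripper":0.094,"slide":[0.022,-0.189,-0.02],"spin":-0.276},{"gripper":0.094,"slide":[0.022,-0.189,-0.02],"spin":-0.276},{"gripper":0.094,"slide":[0.022,-0.189,-0.02],"spin":-0.276}])

```text
time_s: 21.6
ee_pos: [0.4323, 0.2, 0.3465]
eef_rot: [3.142, 0.0, 0.454]
force: [0.6, 0.2, -0.3]
grip_width: 0.0941
grip_force: 0.0
```

```bash
python3 - <<'E'
from h import *
T,o=tool(); print(np.round(o['ee_pos'],4),np.degrees(o['eef_rot'][2]))
im,W=cloud('wrist'); save('w5',im)
for t,zl,zh in [('old_driver',.05,.1),('tray',.02,.04),('new_driver',.05,.1),('base',.012,.03)]:
    for r in finder.masks_of(t,'wrist')[:2]:
        try: print(t,round(r['confidence'],2),*fit(W,r['region'],zl,zh))
        except Exception: pass
im,W=cloud('top')
for t,zl,zh in [('contactor',.04,.1),('relay',.035,.1),('old_driver',.05,.1),('tray',.02,.04)]:
    for r in finder.masks_of(t,'top')[:2]:
        try: print('top',t,round(r['confidence'],2),*fit(W,r['region'],zl,zh))
        except Exception: pass
plan([.4327,.2002,.24],26)
E
```

```text
[0.4323 0.2    0.3465] 26.004349420752177
old_driver 0.83 4304 [448.1  12.4] [88.  58.2] 9.9 [57.7 66.3 69.3]
tray 0.78 2257 [443.5  11.3] [146.1 156.4] 11.0 [24.2 29.7 31.3]
new_driver 0.75 7063 [433.2 200.9] [97.7 56.2] 26.4 [69.3 71.4 78.2]
base 0.96 4583 [654.  32.] [177.2 112.8] 84.6 [14.6 17.7 22.6]
top contactor 0.59 436 [ 440.2 -150. ] [46.  52.4] 85.5 [61.  69.3 78.6]
top relay 0.59 476 [ 451.7 -228.9] [46.3 59.7] 88.5 [48.6 51.6 55.9]
top old_driver 0.9 949 [442.4   9.8] [95.8 54.4] 9.5 [64.2 67.4 71.3]
top tray 0.55 632 [441.5  10.4] [146.4 154.9] 10.0 [27.  30.4 33.6]
 slide [ 0.0003 -0.      0.1067] spin -0.0004 rows 2.1
```

View pics/w5.png

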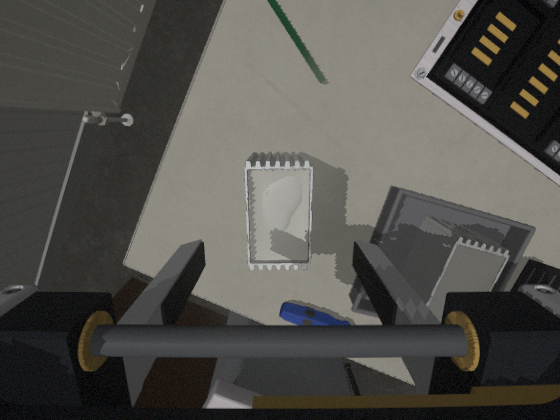

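The new driver at (279,215) px is centred between the fingers, and the old driver stands in the tray at about (470,280) px. I descend and grip.

Request:
jog_arm(rows=[{"gripper":0.094,"slide":[0,0,0.045],"spin":0},{"gripper":0.094,"slide":[0,0,0.09],"spin":0},{"gripper":0.094,"slide":[0,0,0.112],"spin":0},{"gripper":0.094,"slide":[0,0,0.112],"spin":0},{"gripper":0.08,"slide":[0,0,0.112],"spin":0},{"gripper":0.065,"slide":[0,0,0.112],"spin":0},{"gripper":0.04,"slide":[0,0,0.112],"spin":0},{"gripper":0.04,"slide":[0,0,0.112],"spin":0}])

```text
time_s: 22.9
ee_pos: [0.4325, 0.2003, 0.2356]
eef_rot: [3.141, -0.002, 0.454]
force: [0.4, 0.9, -0.7]
grip_width: 0.0652
grip_force: 0.0
```

Request:
jog_arm(rows=[{"gripper":0.04,"slide":[0,0,0],"spin":0},{"gripper":0.04,"slide":[0,0,0],"spin":0},{"gripper":0.04,"slide":[0,0,0],"spin":0},{"gripper":0.04,"slide":[0,0,0],"spin":0},{"gripper":0.04,"slide":[0,0,0],"spin":0}])

```text
time_s: 23.4
ee_pos: [0.4325, 0.2003, 0.2351]
eef_rot: [3.141, -0.001, 0.454]
force: [-2.1, -1.6, 6.5]
grip_width: 0.0559
grip_force: 30.0
```

```bash
python3 - <<'E'
from h import *
plan([.656,.0204,.354],-5.2)
E
```

```text
slide [ 0.1221  0.2597 -0.1188] spin 0.5446 rows 6.2
```

Request:
jog_arm(rows=[{"gripper":0.04,"slide":[0,0,-0.01],"spin":0},{"gripper":0.04,"slide":[0,0,-0.04],"spin":0},{"gripper":0.04,"slide":[0,0,-0.08],"spin":0},{"gripper":0.04,"slide":[0,0,-0.11],"spin":0},{"gripper":0.04,"slide":[0.01,0.021,-0.119],"spin":0.08},{"gripper":0.04,"slide":[0.025,0.053,-0.119],"spin":0.18},{"gripper":0.04,"slide":[0.04,0.085,-0.119],"spin":0.28},{"gripper":0.04,"slide":[0.055,0.117,-0.119],"spin":0.38}])

```text
time_s: 24.2
ee_pos: [0.5338, 0.1182, 0.354]
eef_rot: [-3.142, 0.0, 0.07]
force: [0.2, 0.4, -4.1]
grip_width: 0.0559
grip_force: 30.0
```

```bash
python3 - <<'E'
from h import *
plan([.656,.0204,.354],-5.2)
E
```

```text
slide [ 1.151e-01  1.061e-01 -1.000e-04] spin 0.1606 rows 3.1
```

Request:
jog_arm(rows=[{"gripper":0.04,"slide":[0.03,0.028,0],"spin":0.05},{"gripper":0.04,"slide":[0.06,0.056,0],"spin":0.1},{"gripper":0.04,"slide":[0.09,0.083,0],"spin":0.15},{"gripper":0.04,"slide":[0.115,0.106,0.01],"spin":0.163},{"gripper":0.04,"slide":[0.115,0.106,0.04],"spin":0.163},{"gripper":0.04,"slide":[0.115,0.106,0.065],"spin":0.163},{"gripper":0.04,"slide":[0.115,0.106,0.07],"spin":0.163},{"gripper":0.04,"slide":[0.115,0.106,0.07],"spin":0.163}])

```text
time_s: 25.0
ee_pos: [0.6555, 0.0221, 0.2835]
eef_rot: [3.142, 0.002, -0.089]
force: [-0.5, 0.0, -3.7]
grip_width: 0.056
grip_force: 30.0
```

```bash
python3 - <<'E'
from h import *
T,o=tool(); print(np.round(o['ee_pos'],4),np.degrees(o['eef_rot'][2]))
im,W=cloud('wrist'); save('w6',im)
for t,zl,zh in [('new_driver',.095,.14),('base',.012,.03)]:
    for r in finder.masks_of(t,'wrist')[:1]:
        try: print(t,round(r['confidence'],2),*fit(W,r['region'],zl,zh))
        except Exception: pass
plan([.656,.0204,.245],-5.2)
E
```

```text
[0.6555 0.0221 0.2835] -5.102931338183189
new_driver 0.74 16473 [656.   22.2] [56.4 97.4] 85.0 [117.4 119.7 126.3]
base 0.81 8283 [657.3  20.6] [199.  119.6] 84.5 [16.  18.  22.6]
 slide [0.0003 0.0017 0.0406] spin 0.0018 rows 0.8
```

View pics/w6.png

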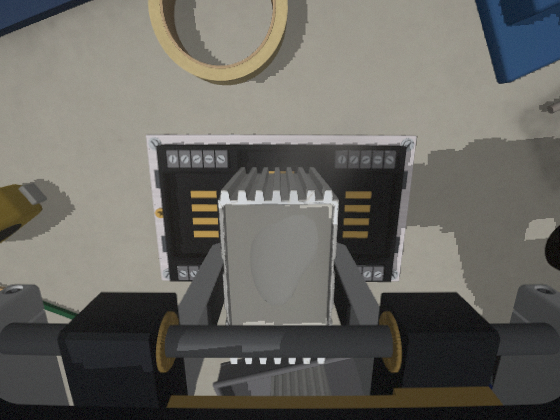

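The new driver at (278,270) px hangs over the middle bay, about 1.5 mm off in each axis. I correct that while lowering.

Request:
jog_arm(rows=[{"gripper":0.04,"slide":[0.0012,0.0016,0.01],"spin":0},{"gripper":0.04,"slide":[0.0012,0.0016,0.02],"spin":0},{"gripper":0.04,"slide":[0.0012,0.0016,0.03],"spin":0},{"gripper":0.04,"slide":[0.0012,0.0016,0.036],"spin":0},{"gripper":0.04,"slide":[0.0012,0.0016,0.038],"spin":0},{"gripper":0.04,"slide":[0.0012,0.0016,0.038],"spin":0},{"gripper":0.04,"slide":[0.0012,0.0016,0.038],"spin":0}])

```text
time_s: 25.85
ee_pos: [0.6567, 0.0203, 0.246]
eef_rot: [-3.142, -0.001, -0.089]
force: [-0.2, -0.4, -4.0]
grip_width: 0.0562
grip_force: 30.0
```

Request:
jog_arm(rows=[{"gripper":0.04,"slide":[0,0,0.001],"spin":0},{"gripper":0.04,"slide":[0,0,0.0015],"spin":0},{"gripper":0.04,"slide":[0,0,0.0015],"spin":0}])

```text
time_s: 26.15
ee_pos: [0.6566, 0.0203, 0.2442]
eef_rot: [-3.142, -0.0, -0.089]
force: [0.4, 0.5, -3.2]
grip_width: 0.056
grip_force: 30.0
```

Request:
jog_arm(rows=[{"gripper":0.04,"slide":[0,0,0.001],"spin":0},{"gripper":0.04,"slide":[0,0,0.0015],"spin":0},{"gripper":0.04,"slide":[0,0,0.0015],"spin":0}])

```text
time_s: 26.45
ee_pos: [0.6566, 0.0203, 0.2432]
eef_rot: [-3.142, -0.0, -0.089]
force: [-3.8, 0.6, 1.9]
grip_width: 0.056
grip_force: 30.0
```

Request:
jog_arm(rows=[{"gripper":0.06,"slide":[0,0,-0.0005],"spin":0},{"gripper":0.07,"slide":[0,0,-0.0005],"spin":0},{"gripper":0.09,"slide":[0,0,-0.0005],"spin":0},{"gripper":0.094,"slide":[0,0,-0.0005],"spin":0},{"gripper":0.094,"slide":[0,0,-0.0005],"spin":0},{"gripper":0.094,"slide":[0,0,-0.02],"spin":0},{"gripper":0.094,"slide":[0,0,-0.06],"spin":0},{"gripper":0.094,"slide":[0,0,-0.1],"spin":0}])

```text
time_s: 27.25
ee_pos: [0.6565, 0.0203, 0.3434]
eef_rot: [3.142, 0.001, -0.089]
force: [0.4, -0.8, 0.8]
grip_width: 0.0937
grip_force: 0.0
```

Request:
jog_arm(rows=[{"gripper":0.094,"slide":[0,0,-0.01],"spin":0},{"gripper":0.094,"slide":[-0.025,0.025,-0.01],"spin":-0.1},{"gripper":0.094,"slide":[-0.055,0.053,-0.01],"spin":-0.24},{"gripper":0.094,"slide":[-0.085,0.081,-0.01],"spin":-0.38},{"gripper":0.094,"slide":[-0.115,0.11,-0.01],"spin":-0.52},{"gripper":0.094,"slide":[-0.145,0.138,-0.01],"spin":-0.66},{"gripper":0.094,"slide":[-0.175,0.166,-0.01],"spin":-0.8},{"gripper":0.094,"slide":[-0.198,0.189,-0.01],"spin":-0.94}])

```text
time_s: 28.05
ee_pos: [0.4408, -0.1512, 0.3522]
eef_rot: [-3.141, 0.0, 0.856]
force: [0.1, 0.2, -0.4]
grip_width: 0.0936
grip_force: 0.0
```

```bash
python3 - <<'E'
from h import *
plan([.4422,-.1499,.31],84.8)
im,W=cloud('top')
for t,zl,zh in [('new_driver',.065,.11),('base',.012,.03)]:
    for r in finder.masks_of(t,'top')[:2]:
        try: print('top',t,round(r['confidence'],2),*fit(W,r['region'],zl,zh))
        except Exception: pass
E
```

```text
slide [0.0019 0.0003 0.0422] spin -0.6238 rows 4.2
top new_driver 0.65 921 [655.5  19.7] [54.5 98. ] 85.5 [76.2 79.5 86.8]
top base 0.64 1184 [655.4  20.1] [197.9 121.2] 84.4 [14.9 18.8 24.2]
top base 0.33 263 [441.9  11. ] [146.2 154.2] 10.0 [15.7 27.5 29.8]
```

Request:
jog_arm(rows=[{"gripper":0.094,"slide":[0.001,0,0],"spin":-0.14},{"gripper":0.094,"slide":[0.001,0,0],"spin":-0.28},{"gripper":0.094,"slide":[0.001,0,0.01],"spin":-0.42},{"gripper":0.094,"slide":[0.001,0,0.03],"spin":-0.56},{"gripper":0.094,"slide":[0.001,0,0.042],"spin":-0.628},{"gripper":0.094,"slide":[0.001,0,0.042],"spin":-0.628},{"gripper":0.094,"slide":[0.001,0,0.042],"spin":-0.628},{"gripper":0.094,"slide":[0.001,0,0.042],"spin":-0.628}])

```text
time_s: 29.0
ee_pos: [0.4436, -0.1494, 0.3113]
eef_rot: [3.141, 0.0, 1.477]
force: [0.1, 0.8, -0.5]
grip_width: 0.0938
grip_force: 0.0
```

```bash
python3 - <<'E'
from h import *
im,W=cloud('wrist')
for t,zl,zh in [('contactor',.05,.067),('relay',.035,.07)]:
    for r in finder.masks_of(t,'wrist')[:1]:
        try: print(t,round(r['confidence'],2),*fit(W,r['region'],zl,zh))
        except Exception: pass
plan([.4422,-.1499,.2235],84.8)
E
```

```text
contactor 0.63 1358 [ 441.5 -148.7] [43.4 54.3] 84.4 [56.5 62.4 64.9]
relay 0.91 3214 [ 452.7 -227.8] [43.  60.2] 84.4 [43.8 50.6 54. ]
 slide [-0.0005 -0.0012  0.0876] spin -0.0023 rows 1.8
```

Request:
jog_arm(rows=[{"gripper":0.094,"slide":[-0.0005,-0.0012,0.04],"spin":-0.0025},{"gripper":0.094,"slide":[-0.0005,-0.0012,0.08],"spin":-0.0025},{"gripper":0.094,"slide":[-0.0005,-0.0012,0.0875],"spin":-0.0025},{"gripper":0.094,"slide":[-0.0005,-0.0012,0.0875],"spin":-0.0025},{"gripper":0.08,"slide":[-0.0005,-0.0012,0.0875],"spin":-0.0025},{"gripper":0.065,"slide":[-0.0005,-0.0012,0.0875],"spin":-0.0025},{"gripper":0.04,"slide":[-0.0005,-0.0012,0.0875],"spin":-0.0025},{"gripper":0.04,"slide":[-0.0005,-0.0012,0.0875],"spin":-0.0025}])

```text
time_s: 29.95
ee_pos: [0.4421, -0.15, 0.2239]
eef_rot: [3.14, 0.0, 1.481]
force: [-0.6, -0.2, -0.4]
grip_width: 0.0655
grip_force: 0.0
```

Request:
jog_arm(rows=[{"gripper":0.04,"slide":[0,0,0],"spin":0},{"gripper":0.04,"slide":[0,0,0],"spin":0},{"gripper":0.04,"slide":[0,0,0],"spin":0},{"gripper":0.04,"slide":[0,0,0],"spin":0},{"gripper":0.04,"slide":[0,0,0],"spin":0}])

```text
time_s: 30.45
ee_pos: [0.4421, -0.15, 0.2235]
eef_rot: [3.141, 0.0, 1.481]
force: [-2.3, 0.8, 5.7]
grip_width: 0.0558
grip_force: 30.0
```

```bash
python3 - <<'E'
from h import *
plan([.6637,.0860,.34],84.8)
E
```

```text
slide [ 0.2548  0.1997 -0.1165] spin 0.0013 rows 6.9
```

Request:
jog_arm(rows=[{"gripper":0.04,"slide":[0,0,-0.01],"spin":0},{"gripper":0.04,"slide":[0,0,-0.04],"spin":0},{"gripper":0.04,"slide":[0,0,-0.08],"spin":0},{"gripper":0.04,"slide":[0,0,-0.115],"spin":0},{"gripper":0.04,"slide":[0.02,0.015,-0.12],"spin":0},{"gripper":0.04,"slide":[0.05,0.04,-0.12],"spin":0},{"gripper":0.04,"slide":[0.085,0.067,-0.12],"spin":0},{"gripper":0.04,"slide":[0.12,0.094,-0.12],"spin":0}])

```text
time_s: 31.25
ee_pos: [0.5471, -0.0375, 0.3437]
eef_rot: [3.142, 0.0, 1.481]
force: [-0.0, -0.1, -1.6]
grip_width: 0.0557
grip_force: 30.0
```

Request:
jog_arm(rows=[{"gripper":0.04,"slide":[0.035,0.027,0],"spin":0},{"gripper":0.04,"slide":[0.07,0.055,0],"spin":0},{"gripper":0.04,"slide":[0.105,0.082,0],"spin":0},{"gripper":0.04,"slide":[0.135,0.1057,0.005],"spin":0},{"gripper":0.04,"slide":[0.135,0.1057,0.03],"spin":0},{"gripper":0.04,"slide":[0.135,0.1057,0.065],"spin":0},{"gripper":0.04,"slide":[0.135,0.1057,0.07],"spin":0},{"gripper":0.04,"slide":[0.135,0.1057,0.07],"spin":0}])

```text
time_s: 32.05
ee_pos: [0.6636, 0.086, 0.2729]
eef_rot: [-3.14, 0.0, 1.481]
force: [0.9, 0.3, -2.7]
grip_width: 0.056
grip_force: 30.0
```

```bash
python3 - <<'E'
from h import *
T,o=tool(); print(np.round(o['ee_pos'],4),np.degrees(o['eef_rot'][2]))
im,W=cloud('wrist'); save('w7',im)
for t,zl,zh in [('contactor',.095,.115),('base',.012,.03),('new_driver',.07,.1)]:
    for r in finder.masks_of(t,'wrist')[:1]:
        try: print(t,round(r['confidence'],2),*fit(W,r['region'],zl,zh))
        except Exception: pass
plan([.6637,.0860,.232],84.8)
E
```

```text
[0.6636 0.086  0.2729] 84.86293364910193
contactor 0.86 3224 [662.6  87.1] [44.2 54.5] 84.5 [100.  111.3 114.1]
base 0.59 3980 [663.5  89.8] [ 59.6 119.7] 84.5 [16.5 18.3 22.7]
new_driver 0.72 4944 [657.2  20.6] [57.1 97.1] 85.2 [77.6 79.8 86.1]
 slide [-0.0001 -0.0003  0.0433] spin 0.0011 rows 0.9
```

View pics/w7.png

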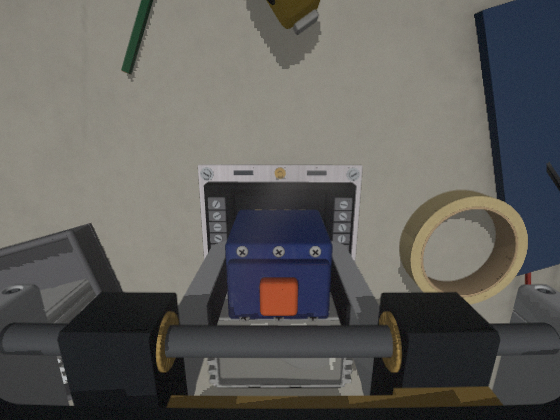

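The contactor at (279,262) px hangs squarely over its own bay, with the TCP at the original xy. I lower it.

Request:
jog_arm(rows=[{"gripper":0.04,"slide":[0,0,0.01],"spin":0},{"gripper":0.04,"slide":[0,0,0.02],"spin":0},{"gripper":0.04,"slide":[0,0,0.03],"spin":0},{"gripper":0.04,"slide":[0,0,0.038],"spin":0},{"gripper":0.04,"slide":[0,0,0.043],"spin":0},{"gripper":0.04,"slide":[0,0,0.043],"spin":0},{"gripper":0.04,"slide":[0,0,0.043],"spin":0}])

```text
time_s: 32.95
ee_pos: [0.6638, 0.0862, 0.2302]
eef_rot: [3.141, -0.0, 1.481]
force: [-0.3, 0.6, -2.7]
grip_width: 0.0557
grip_force: 30.0
```

Request:
jog_arm(rows=[{"gripper":0.04,"slide":[0,0,0.001],"spin":0},{"gripper":0.04,"slide":[0,0,0.0018],"spin":0},{"gripper":0.04,"slide":[0,0,0.0018],"spin":0}])

```text
time_s: 33.25
ee_pos: [0.6637, 0.0862, 0.2285]
eef_rot: [3.141, -0.0, 1.481]
force: [-0.2, 0.1, -0.9]
grip_width: 0.0555
grip_force: 30.0
```

Request:
jog_arm(rows=[{"gripper":0.04,"slide":[0,0,0.0007],"spin":0},{"gripper":0.06,"slide":[0,0,0.0007],"spin":0},{"gripper":0.07,"slide":[0,0,0.0005],"spin":0},{"gripper":0.09,"slide":[0,0,0.0005],"spin":0},{"gripper":0.094,"slide":[0,0,0.0005],"spin":0},{"gripper":0.094,"slide":[0,0,0.0005],"spin":0},{"gripper":0.094,"slide":[0,0,-0.03],"spin":0},{"gripper":0.094,"slide":[0,0,-0.07],"spin":0}])

```text
time_s: 34.05
ee_pos: [0.6634, 0.0861, 0.2972]
eef_rot: [-3.137, 0.001, 1.481]
force: [0.5, -1.4, 1.0]
grip_width: 0.0938
grip_force: 0.0
```

Request:
jog_arm(rows=[{"gripper":0.094,"slide":[0,0,-0.04],"spin":0},{"gripper":0.094,"slide":[-0.03,-0.016,-0.045],"spin":0},{"gripper":0.094,"slide":[-0.07,-0.038,-0.045],"spin":0},{"gripper":0.094,"slide":[-0.11,-0.06,-0.045],"spin":0},{"gripper":0.094,"slide":[-0.15,-0.082,-0.045],"spin":0},{"gripper":0.094,"slide":[-0.19,-0.104,-0.045],"spin":0},{"gripper":0.094,"slide":[-0.23,-0.126,-0.045],"spin":0},{"gripper":0.094,"slide":[-0.27,-0.148,-0.045],"spin":0}])

```text
time_s: 34.85
ee_pos: [0.4908, -0.1707, 0.3435]
eef_rot: [3.141, 0.0, 1.482]
force: [0.0, -0.2, 0.8]
grip_width: 0.0939
grip_force: 0.0
```

```bash
python3 - <<'E'
from h import *
plan([.4532,-.2293,.2225],84.8)
im,W=cloud('top')
for t,zl,zh in [('contactor',.05,.1)]:
    for r in finder.masks_of(t,'top')[:1]: print('top',t,round(r['confidence'],2),*fit(W,r['region'],zl,zh))
E
```

```text
slide [-0.0617 -0.0323  0.121 ] spin 0.0015 rows 2.8
top contactor 0.81 443 [659.6  76.7] [61.8 53.5] 84.7 [61.1 73.8 83.4]
```

Request:
jog_arm(rows=[{"gripper":0.094,"slide":[-0.035,-0.018,0],"spin":0},{"gripper":0.094,"slide":[-0.062,-0.032,0],"spin":0},{"gripper":0.094,"slide":[-0.062,-0.032,0.03],"spin":0},{"gripper":0.094,"slide":[-0.062,-0.032,0.06],"spin":0},{"gripper":0.094,"slide":[-0.062,-0.032,0.06],"spin":0},{"gripper":0.094,"slide":[-0.062,-0.032,0.06],"spin":0}])

```text
time_s: 35.55
ee_pos: [0.4552, -0.2282, 0.284]
eef_rot: [-3.141, -0.0, 1.482]
force: [1.3, 0.2, -0.1]
grip_width: 0.094
grip_force: 0.0
```

```bash
python3 - <<'E'
from h import *
im,W=cloud('wrist'); save('w8',im)
for t,zl,zh in [('relay',.035,.07)]:
    for r in finder.masks_of(t,'wrist')[:1]: print(t,round(r['confidence'],2),*fit(W,r['region'],zl,zh))
plan([.4532,-.2293,.2225],84.8)
E
```

```text
relay 0.76 4665 [ 452.6 -228.4] [42.8 59. ] 84.4 [48.8 50.7 54.3]
 slide [-0.0011 -0.0021  0.0624] spin 0.0018 rows 1.2
```

Request:
jog_arm(rows=[{"gripper":0.094,"slide":[-0.001,-0.002,0.03],"spin":0.0015},{"gripper":0.094,"slide":[-0.001,-0.002,0.056],"spin":0.0015},{"gripper":0.094,"slide":[-0.001,-0.002,0.0615],"spin":0.0015},{"gripper":0.094,"slide":[-0.001,-0.002,0.0615],"spin":0.0015},{"gripper":0.08,"slide":[-0.001,-0.002,0.0615],"spin":0.0015},{"gripper":0.07,"slide":[-0.001,-0.002,0.0615],"spin":0.0015},{"gripper":0.05,"slide":[-0.001,-0.002,0.0615],"spin":0.0015},{"gripper":0.05,"slide":[-0.001,-0.002,0.0615],"spin":0.0015}])

```text
time_s: 36.45
ee_pos: [0.4527, -0.2293, 0.2224]
eef_rot: [3.141, 0.0, 1.48]
force: [0.3, 0.4, -0.6]
grip_width: 0.0653
grip_force: 0.0
```

Request:
jog_arm(rows=[{"gripper":0.05,"slide":[0,0,0],"spin":0},{"gripper":0.05,"slide":[0,0,0],"spin":0},{"gripper":0.05,"slide":[0,0,0],"spin":0},{"gripper":0.05,"slide":[0,0,0],"spin":0},{"gripper":0.05,"slide":[0,0,0],"spin":0}])

```text
time_s: 36.95
ee_pos: [0.4528, -0.2293, 0.2223]
eef_rot: [3.141, 0.0, 1.48]
force: [-0.9, 2.1, 5.8]
grip_width: 0.0621
grip_force: 30.0
```

```bash
python3 - <<'E'
from h import *
plan([.6517,-.0455,.34],84.8)
E
```

```text
slide [ 0.2011  0.1815 -0.1177] spin -0.0002 rows 5.9
```

Request:
jog_arm(rows=[{"gripper":0.05,"slide":[0,0,-0.01],"spin":0},{"gripper":0.05,"slide":[0,0,-0.04],"spin":0},{"gripper":0.05,"slide":[0,0,-0.08],"spin":0},{"gripper":0.05,"slide":[0,0,-0.115],"spin":0},{"gripper":0.05,"slide":[0.015,0.014,-0.118],"spin":0},{"gripper":0.05,"slide":[0.045,0.04,-0.118],"spin":0},{"gripper":0.05,"slide":[0.075,0.068,-0.118],"spin":0},{"gripper":0.05,"slide":[0.105,0.095,-0.118],"spin":0}])

```text
time_s: 37.75
ee_pos: [0.5576, -0.1321, 0.3404]
eef_rot: [-3.142, 0.0, 1.479]
force: [1.3, -0.6, -2.5]
grip_width: 0.0618
grip_force: 30.0
```

Request:
jog_arm(rows=[{"gripper":0.05,"slide":[0.03,0.027,0],"spin":0},{"gripper":0.05,"slide":[0.06,0.054,0],"spin":0},{"gripper":0.05,"slide":[0.096,0.0865,0],"spin":0},{"gripper":0.05,"slide":[0.096,0.0865,0.01],"spin":0},{"gripper":0.05,"slide":[0.096,0.0865,0.04],"spin":0},{"gripper":0.05,"slide":[0.096,0.0865,0.07],"spin":0},{"gripper":0.05,"slide":[0.096,0.0865,0.07],"spin":0},{"gripper":0.05,"slide":[0.096,0.0865,0.07],"spin":0}])

```text
time_s: 38.55
ee_pos: [0.6517, -0.0458, 0.2706]
eef_rot: [-3.141, 0.0, 1.48]
force: [1.1, 0.6, -0.9]
grip_width: 0.062
grip_force: 30.0
```

```bash
python3 - <<'E'
from h import *
T,o=tool(); print(np.round(o['ee_pos'],4),np.degrees(o['eef_rot'][2]))
im,W=cloud('wrist'); save('w9',im)
for t,zl,zh in [('relay',.08,.11),('base',.012,.03),('new_driver',.07,.1),('contactor',.05,.072)]:
    for r in finder.masks_of(t,'wrist')[:1]:
        try: print(t,round(r['confidence'],2),*fit(W,r['region'],zl,zh))
        except Exception: pass
plan([.6517,-.0455,.230],84.8)
E
```

```text
[ 0.6517 -0.0458  0.2706] 84.77265261010481
relay 0.7 8925 [652.2 -45.1] [43.5 63.2] 84.8 [ 93.5  98.9 102.6]
base 0.94 9019 [657.4  25.9] [178.5 119.8] 84.6 [16.7 20.5 23. ]
new_driver 0.81 18519 [657.4  20.4] [56.1 97.6] 85.4 [77.4 79.5 86.3]
contactor 0.8 2167 [662.3  79.5] [34.7 54.4] 85.1 [57.  67.2 70.1]
 slide [ 0.0002 -0.0002  0.0414] spin -0.0004 rows 0.8
```

View pics/w9.png

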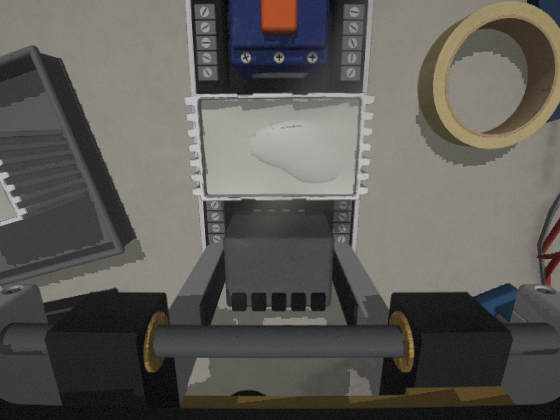

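The picture shows the relay at (278,255) px over its bay, the new driver seated at (279,147) and the contactor back at (279,40). I lower the relay.

Request:
jog_arm(rows=[{"gripper":0.05,"slide":[0,0,0.01],"spin":0},{"gripper":0.05,"slide":[0,0,0.02],"spin":0},{"gripper":0.05,"slide":[0,0,0.03],"spin":0},{"gripper":0.05,"slide":[0,0,0.038],"spin":0},{"gripper":0.05,"slide":[0,0,0.0415],"spin":0},{"gripper":0.05,"slide":[0,0,0.0415],"spin":0},{"gripper":0.05,"slide":[0,0,0.0415],"spin":0}])

```text
time_s: 39.5
ee_pos: [0.6517, -0.0456, 0.2283]
eef_rot: [3.141, -0.0, 1.48]
force: [0.7, -1.9, -2.5]
grip_width: 0.0617
grip_force: 30.0
```

Request:
jog_arm(rows=[{"gripper":0.05,"slide":[0,0,0.001],"spin":0},{"gripper":0.05,"slide":[0,0,0.0015],"spin":0},{"gripper":0.05,"slide":[0,0,0.0015],"spin":0}])

```text
time_s: 39.8
ee_pos: [0.6517, -0.0455, 0.2273]
eef_rot: [3.141, 0.0, 1.48]
force: [-1.5, 0.8, 3.4]
grip_width: 0.0618
grip_force: 30.0
```

Request:
jog_arm(rows=[{"gripper":0.066,"slide":[0,0,-0.0003],"spin":0},{"gripper":0.075,"slide":[0,0,-0.0003],"spin":0},{"gripper":0.094,"slide":[0,0,-0.0003],"spin":0},{"gripper":0.094,"slide":[0,0,-0.0003],"spin":0},{"gripper":0.094,"slide":[0,0,-0.0003],"spin":0},{"gripper":0.094,"slide":[0,0,-0.03],"spin":0},{"gripper":0.094,"slide":[0,0,-0.07],"spin":0},{"gripper":0.094,"slide":[0,0,-0.11],"spin":0}])

```text
time_s: 40.6
ee_pos: [0.6515, -0.0455, 0.3379]
eef_rot: [-3.141, -0.0, 1.48]
force: [1.0, -0.1, 0.2]
grip_width: 0.094
grip_force: 0.0
```

Request:
jog_arm(rows=[{"gripper":0.094,"slide":[0,-0.03,-0.03],"spin":0},{"gripper":0.094,"slide":[0,-0.06,-0.06],"spin":0},{"gripper":0.094,"slide":[0,-0.08,-0.08],"spin":0},{"gripper":0.094,"slide":[0,-0.1,-0.1],"spin":0},{"gripper":0.094,"slide":[0,-0.1,-0.1],"spin":0},{"gripper":0.094,"slide":[0,-0.1,-0.1],"spin":0}])

```text
time_s: 41.2
ee_pos: [0.5521, -0.0365, 0.4369]
eef_rot: [3.141, 0.0, 1.48]
force: [0.5, 0.4, -1.0]
grip_width: 0.094
grip_force: 0.0
```

```bash
python3 - <<'E'
from h import *
im,W=cloud('wrist'); save('w10',im)
for t,zl,zh in [('contactor',.05,.072),('relay',.035,.07),('new_driver',.065,.1),('base',.012,.03),('old_driver',.045,.08),('tray',.02,.04)]:
    for r in finder.masks_of(t,'wrist')[:1]:
        try: print(t,round(r['confidence'],2),*fit(W,r['region'],zl,zh))
        except Exception: pass
E
```

```text
contactor 0.81 1003 [662.1  86. ] [43.8 55.2] 85.3 [56.8 67.4 70.5]
relay 0.9 1906 [650.6 -44.1] [42.4 59.7] 85.0 [50.2 55.6 59.4]
new_driver 0.97 4802 [657.5  20.4] [55.9 97.2] 84.7 [77.3 79.6 86.3]
base 0.78 4260 [657.3  20.5] [199.  119.3] 84.6 [16.3 18.5 23. ]
old_driver 0.63 3986 [445.  11.] [95.1 55.1] 10.1 [64.6 66.4 69.5]
tray 0.93 2558 [442.5  11.2] [146.6 155.7] 10.5 [24.6 29.8 31.6]
```

View pics/w10.png

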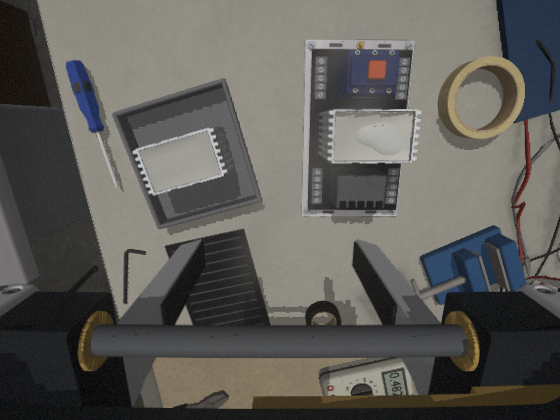

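The final picture shows the contactor (375,70), new driver (373,137) and relay (358,190) px seated in the base. The old driver stands in the tray at (180,162) px and the mat is empty. The heights match full seating, so I hand in.

```bash
python3 -c "
from station import workorder
print(workorder.hand_in())"
```

```text
the job is handed in; nothing more can be done
None
```

The job is handed in, with no verdict returned: by the last wrist-camera check the taller driver is seated in the middle bay, the contactor and relay module are back in their own bays, and the faulty driver stands in the tray; I moved neither bystander, at about 41 s on the robot's clock.

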